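# Start a coach screw square in a plank panel

### The arm

A 7-joint arm with a two-finger parallel gripper is mounted at the origin on the work surface. World frame = base frame: x ahead of the robot, y to its left, z up, the work surface at z = 0. Lengths are in m, angles in rad, forces in N, time in s.
With the tool pointing down it reaches from about 0.4 to 0.85 m from the base axis. Payload 10.4 kg.
Tool frame: the origin (TCP) lies midway between the tips of the shut fingers; the grasp point (between the pads) lies manip.pinch_z behind it (manip.pinch_z is the distance from the TCP to the grasp point, in m); z points along the fingers, y is the direction in which the jaws open and shut (so a half turn about z gives the same grasp; the last joint's range is limited). The gripper opens to 85 mm and grips with 20 to 120 N. Pads are 22 mm wide; open, the fingers measure 114 mm over their backs; the gripper's body (76 mm by 85 mm) begins 54 mm behind the grasp point. The pads swing forward as they close: fully open they stand 13 mm farther back than shut.
Start: joints at [-1.355, 0.332, -0.065, 1.46, 0.022, 1.35, -0.088], TCP at [0.148, 0.607, 0.231] pointing down, gripper open.
Joint ranges: [-2.6, 2.6], [-0.5, 2.12], [-1.47, 1.34], [0.16, 2.42], [-1.27, 4.41], [0.06, 2.06], [-2.6, 2.6]. Speed limits (rad/s): [2.22, 2.22, 2.79, 2.79, 3.14, 3.14, 3.14].

### API

Orientations are given as a unit quaternion [x, y, z, w].
In Python, from workcell import manip gives the robot as it stands.
- The arm moves only by the shell command python3 -m handwheel 'ROWS' [FORCE]. ROWS is JSON, a list that holds one entry, the list of rows, each a list of 7 numbers: the shift along the tool's x, y, z in m, then the turn, a rotation vector about the tool's x, y, z in rad, then the finger opening in m, from 0 to 0.0854. In form: [[[tx, ty, tz, ax, ay, az, claw], ...]]. A call has 1 to 8 rows; each row is the pose to reach, as a shift and turn from the pose commanded when the call began, along the tool's axes at that moment; what a row does not reach only later rows make up. A row lasts 1/8 s, in which the tool goes at most 62.5 mm and 10.7 degrees, less where a joint would pass 70% of its speed; a pose out of reach is approached as far as the arm can. A call with a gripper value outside its range is refused whole. The fingers move at their own pace and stop on an object; FORCE is the grip in N (left out, the last holds). Time passes only in rows, so rows that repeat a pose let the fingers close. It gives the time, the measured TCP pose, the force and the opening at its end, in the units of the state.
- manip.get_obs(): the state, without advancing time (a new reading comes with each control period).
- manip.camera(name): name is "scene" or "side" or "wrist"; returns the picture (384x512x3 uint8, blue, green, red); there is no depth.
- manip.calibration(name): a dict with "fx", "fy", "cx", "cy" (pixels), "view" (4x4, takes a point from world to camera coordinates); the wrist camera has in their place "tool_from_camera" (4x4, takes a point from camera to tool coordinates, whose origin is the TCP and whose axes are the flange's). Camera axes: x right, y up, looking along -z (the intrinsics and any distortion apply to the point x, -y, -z); pixel columns grow to the right and rows downward; lengths in m; the calibration is good to about 2 mm. The wrist camera is an equidistant fisheye: a pixel r from the principal point sees the ray r / f radians off the axis. A picture is of the moment at which its call begins: read the wrist's pose just before it. calibration takes no time and is no camera call.
- manip.hand_in(): hands the job in, once; it reports no verdict.
The state is a dict: "clock": time; "joint_pos": joint angles; "joint_velocities": joint speeds; "tau": joint torques, N m; "position": TCP position; "ee_rot": TCP orientation; "ft_force": force on the tool from outside, world axes, zero at the start; "torque": the same for the moment, N m; "grip_width": opening from 0.0 (shut) to 1.0 (fully open).
Only numpy, scipy, OpenCV 4.12 (cv2) and the standard library are available. Lean on these libraries where they do the work, as an engineer would, in place of code of your own. Each camera call takes 0.05 s, during which the arm holds its last target.

### The job

Take the socket driver from the tray and set it on the head of the coach screw that stands leaning in the batten. With the driver on the head, bring the screw upright before you turn it, then turn it in clockwise by at least half a turn, keeping it upright; use the driver, never the bare fingers, on the screw. Then stand the driver upright on its socket in the tray again and let go, leaving the tin, jar, brush and offcut where they are.

Things in the scene. Friction and masses are not known exactly. Their poses are not given: they have to be found in the camera images.
- panel: Fixed work: two planks side by side (200 x 220 mm, 20 mm thick) with a pale batten 55 x 210 mm, 25 mm thick, across both. Origin: centre of the underside, on the table; z up, y along the batten. Two screws already home show as 14 mm square heads 8 mm high on the batten, 75 mm either side of the middle: leave them. 15 mm high stop strips lie along its ends at x = +-108 mm.
- pilot (a point): Mouth of the pilot hole, middle of the batten's top face, 45 mm above the table; axes as the panel. The screw's right axis is vertical through it. The loose pilot lets the screw lean about this point, up to 0.3 rad, against friction of 0.1 N m (2 N at the head); it stays where left. At the start it leans 0.15 to 0.25 rad.
- screw_head (a point): Centre of the top face of the proud coach screw's square head, 14 x 14 mm, 10 mm tall; below it an 8 mm shank (threads 10.4 mm). Before turning, this point is 55 mm from the pilot mouth along the screw. z is the screw's own axis, pointing out of the wood; x and y are square to the head's sides and turn with it.
- screw (a joint): Turning of the screw, rad: 0 at the start, grows clockwise seen from above (driving in), stop at 0 against unscrewing, free up to 12. It sinks 0.8 mm per rad along its axis. Turning needs about 0.15 N m; pushing does not drive it.
- driver: Socket driver, 112 mm tall, 0.18 to 0.29 kg, standing on its socket in the tray: a 36 x 36 mm steel socket block 34 mm tall, above it a dark wooden square handle 28 x 28 mm, from 34 to 112 mm. Origin: centre of the socket's open lower end; z up along the handle; x and y square to the sides of both handle and recess.
- driver_mouth (a point): Centre of the socket's lip (the driver's origin, same axes). Square recess, open below: lead-in 24 mm wide at the lip narrowing to 16.5 mm at 7 mm up, then straight to its roof at 22 mm. On the 14 mm head it has about 0.19 rad of turning play each way, and fits at every quarter turn.
- tray: Fixed aluminium tray 200 x 170 mm, walls 5 mm thick and 18 mm high, floor 5 mm thick. Origin: centre of its underside on the table; x along the 200 mm side.
- tin: Bystander: closed steel tin, 84 mm across, 85 mm tall; origin under its centre.
- jar: Bystander: closed grey jar, 60 mm across, 75 mm tall; origin under its centre.
- brush: Bystander: paint brush lying on the table in front of the robot, between tray and panel.
- offcut: Bystander: flat wood offcut 60 x 110 x 22 mm on the table.
There are look-alikes about, which are no part of the job. There is more than one size of the driver; the one meant has the size given above.

How it is judged:
On the way, in this order (a step that is already met when the one before it is completed fails the run):
1. the driver is on the screw's head and the screw is upright, not yet turned (z of driver_mouth in the frame of screw_head below -0.012 m and horizontal distance between driver_mouth and screw_head below 0.006 m and angle between screw_head's own z axis and vertical below 0.1 rad and angle between the z axis of driver and the z axis of screw_head, either way round below 0.15 rad and value of joint screw below 0.5 rad), for 0.2 s.
2. the screw is turned in by half a turn (2.6 rad or more) (value of joint screw above 2.6 rad and angle between screw_head's own z axis and vertical below 0.14 rad), for 0.1 s.
At the end, for the whole second after the job is handed in: The screw is turned in by at least 2.6 rad and stands within 0.11 rad of vertical; the driver stands upright (within 0.08 rad) on the tray's floor, inside its walls, at rest (value of joint screw above 2.6 rad and angle between screw_head's own z axis and vertical below 0.11 rad and angle between driver's own z axis and vertical below 0.08 rad and z of driver in the frame of tray between 0.002 and 0.009 m and x of driver in the frame of tray between -0.09 and 0.09 m and y of driver in the frame of tray between -0.075 and 0.075 m and linear speed of driver below 0.02 m/s); the robot touches nothing.
It fails at once if the screw is turned while it leans (more than 0.5 rad of turn with over 0.14 rad of lean) (value of joint screw above 0.5 rad and angle between screw_head's own z axis and vertical above 0.14 rad).
It fails at once if the fingers push on the screw itself (contact force between the fingers and screw above 2 N).
It fails at once if a bystander is moved by more than 30 mm (distance of any of tin, jar, brush, offcut from where it was at the start of the episode above 0.03 m).
It also fails if it takes over 59 s, if anything falls off the work surface, if the arm or the gripper's body presses on something with over 40 N, if the wrist force passes 120 N, or if a joint passes its speed limit or range.

## Working session

There is one attempt and no reset: what is moved stays moved. The work goes in short steps, Python scripts to look and compute and a shell command to move; the robot and the scene stay as the last step left them, time stands still between calls to the robot, and variables do not carry over. Pictures are saved under pics/ and viewed, and the job is handed in when it is done.

```bash
mkdir -p pics; ls
python3 - <<'E'
from workcell import manip
import cv2
print(manip.get_obs(), manip.pinch_z)
for n in ["scene","side","wrist"]:
    c=manip.calibration(n); print(n,c)
    cv2.imwrite(f"pics/{n}0.png",manip.camera(n))
E
```

```text
pics
{'clock': 0.0, 'joint_pos': array([-1.35460475,  0.33288192, -0.06468615,  1.46094648,  0.02160958,
        1.3499202 , -0.08846871]), 'joint_velocities': array([-0.00048058, -0.00115676,  0.0003527 , -0.00158185, -0.00029019,
       -0.00158122, -0.00065668]), 'tau': array([ 1.21777048e-03, -6.25444651e+01,  4.99159028e-02, -3.91599941e+01,
        1.62497163e-02,  9.80286801e-03,  1.94066860e-05]), 'position': array([0.14775662, 0.60688712, 0.23050717]), 'ee_rot': array([ 1.19091736e-01,  9.92882987e-01, -7.28661346e-04, -4.58493211e-05]), 'ft_force': array([-0.33425016, -0.2992395 , -0.13485866]), 'torque': array([ 0.04829671,  0.02356592, -0.05184525]), 'grip_width': 1.005537185069426} 0.0187
scene {'fx': 467.34101831085366, 'fy': 467.34101831085366, 'cx': 255.47098996210713, 'cy': 188.72565531483417, 'view': array([[-0.82840801,  0.560035  ,  0.01004816,  0.48716846],
       [-0.35093113, -0.53291475,  0.76996702,  0.1326003 ],
       [ 0.43656329,  0.63432063,  0.63800457, -1.3456172 ],
       [ 0.        ,  0.        ,  0.        ,  1.        ]])}
side {'fx': 371.52443929
[... 205 characters left out ...]
.21979829e-01,  6.71160316e-01,
        -1.82288387e-01],
       [-1.53218456e-01,  6.53437669e-01,  7.41311889e-01,
        -8.51774913e-01],
       [ 0.00000000e+00,  0.00000000e+00,  0.00000000e+00,
         1.00000000e+00]])}
wrist {'fx': 297.3186396354542, 'fy': 297.3186396354542, 'cx': 253.31931721815027, 'cy': 193.83881368875274, 'tool_from_camera': array([[ 5.17619155e-04,  9.56416753e-01,  2.92004667e-01,
         7.44568069e-02],
       [ 9.99999285e-01, -1.80317223e-04, -1.18203717e-03,
        -7.43888409e-04],
       [-1.07786668e-03,  2.92005071e-01, -9.56416163e-01,
        -1.42782324e-01],
       [ 0.00000000e+00,  0.00000000e+00,  0.00000000e+00,
         1.00000000e+00]])}
```

View pics/scene0.png

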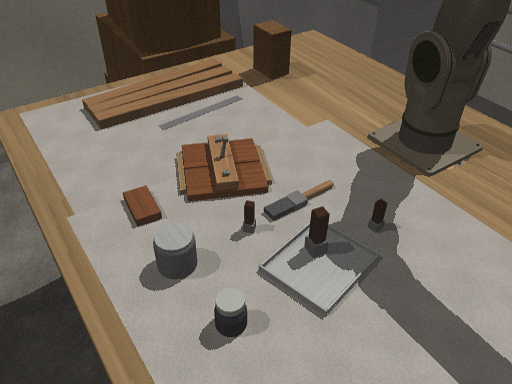

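View pics/side0.png

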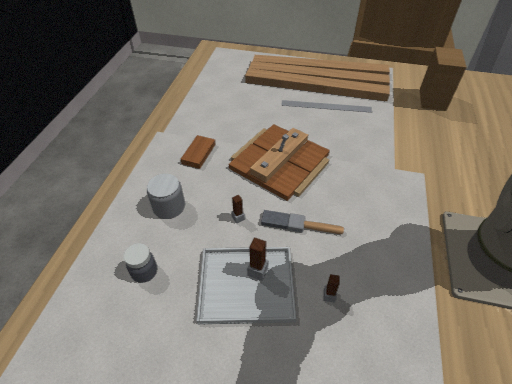

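View pics/wrist0.png

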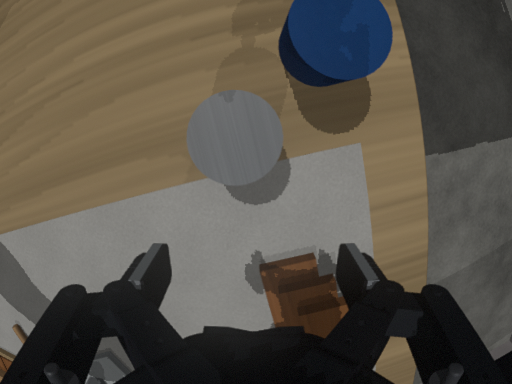

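The scene view shows the driver in the tray (scene 318,230; side 258,257). Two smaller look-alikes stand on the cloth (scene 250,215 and 378,213; side 238,208 and 332,287). The leaning screw is near scene (223,147), side (283,143). I'll confirm with enlarged crops.

```bash
cat > h.py <<'E'
import numpy as np, cv2
from scipy.spatial.transform import Rotation as R
from workcell import manip
def toolT():
    o=manip.get_obs(); T=np.eye(4); T[:3,:3]=R.from_quat(o["ee_rot"]).as_matrix(); T[:3,3]=o["position"]; return T
def ray(n,u,v,T=None):
    c=manip.calibration(n)
    a=np.array([(u-c["cx"])/c["fx"],(v-c["cy"])/c["fy"]])
    if n=="wrist":
        r=np.hypot(*a); s=np.sin(r)/r if r>1e-9 else 1
        d=np.array([a[0]*s,-a[1]*s,-np.cos(r)]); M=T@c["tool_from_camera"]
    else:
        d=np.array([a[0],-a[1],-1]); M=np.linalg.inv(c["view"])
    d=M[:3,:3]@d; return M[:3,3],d/np.linalg.norm(d)
def onz(n,u,v,z,T=None):
    p,d=ray(n,u,v,T); return p+d*(z-p[2])/d[2]
def proj(n,P,T=None):
    c=manip.calibration(n); P=np.asarray(P,float)
    M=np.linalg.inv(T@c["tool_from_camera"]) if n=="wrist" else c["view"]
    q=M[:3,:3]@P+M[:3,3]; x,y,z=q[0],-q[1],-q[2]
    if n=="wrist":
        h=np.hypot(x,y); t=np.arctan2(h,z); x,y,z=(x/h*t,y/h*t,1)
    return np.array([c["cx"]+c["fx"]*x/z,c["cy"]+c["fy"]*y/z])
def tri(*obs):  # (p,d) rays
    A=np.zeros((3,3));b=np.zeros(3)
    for p,d in obs:
        Q=np.eye(3)-np.outer(d,d);A+=Q;b+=Q@p
    X=np.linalg.solve(A,b); return X,[np.linalg.norm(np.cross(X-p,d)) for p,d in obs]
def crop(img,u0,v0,u1,v1,k,f):
    cv2.imwrite(f,cv2.resize(img[v0:v1,u0:u1],None,fx=k,fy=k,interpolation=cv2.INTER_CUBIC))
E
python3 - <<'E'
from h import *
s=cv2.imread("pics/scene0.png");d=cv2.imread("pics/side0.png")
A=cv2.resize(s[195:265,285:355],None,fx=5.5,fy=5.5,interpolation=cv2.INTER_CUBIC)
B=cv2.resize(d[225:295,225:295],None,fx=5.5,fy=5.5,interpolation=cv2.INTER_CUBIC)
cv2.imwrite("pics/drv.png",np.hstack([A,B]))
A=cv2.resize(s[125:205,170:270],None,fx=4,fy=4,interpolation=cv2.INTER_CUBIC)
B=cv2.resize(d[115:195,230:330],None,fx=4,fy=4,interpolation=cv2.INTER_CUBIC)
cv2.imwrite("pics/scr.png",np.hstack([A,B]))
E
```

```text
(no output)
```

View pics/drv.png

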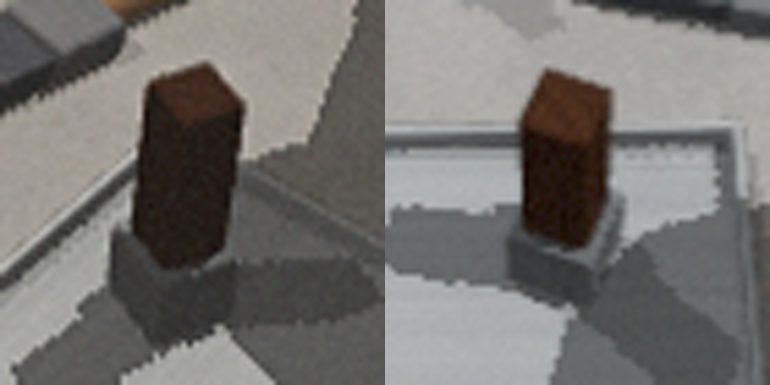

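View pics/scr.png

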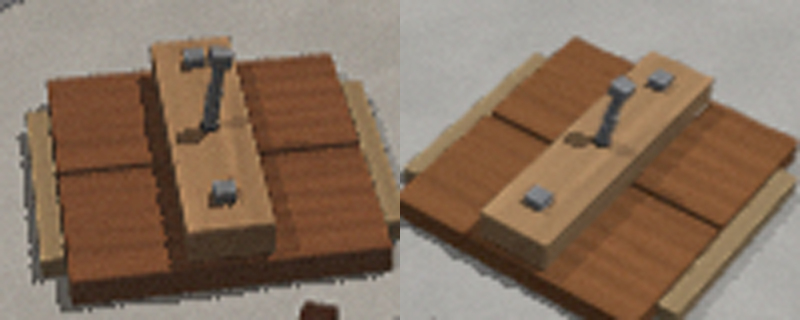

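Run:
```python
from h import *
np.set_printoptions(precision=4,suppress=True)
sc=lambda p:(p[0]/5.5+285,p[1]/5.5+195); sd=lambda p:((p[0]-385)/5.5+225,p[1]/5.5+225)
a=[sc(p) for p in [(150,82),(207,63),(243,102),(185,125)]]
b=[sd(p) for p in [(548,71),(612,90),(587,140),(525,122)]]
for n,l in(("scene",a),("side",b)):
    P=np.array([onz(n,*p,.117) for p in l]); print(n,P.mean(0))
    for i in range(4): 
        e=P[(i+1)%4]-P[i]; print(np.linalg.norm(e),np.degrees(np.arctan2(e[1],e[0]))%90)
print(tri(ray("scene",*np.mean(a,0)),ray("side",*np.mean(b,0))))
s2=lambda p:(p[0]/4+170,p[1]/4+125); d2=lambda p:((p[0]-400)/4+230,p[1]/4+115)
for nm,p,q,z in(("head",(222,55),(622,82),.0989),("foot",(208,128),(602,142),.045),("fixA",(193,54),(660,74),.053),("fixB",(224,184),(538,191),.053)):
    print(nm,tri(ray("scene",*s2(p)),ray("side",*d2(q))),onz("scene",*s2(p),z),onz("side",*d2(q),z))
# panel corners
for n,p in(("scene",(222,131+0)),):pass
# tray corners scene/side
for n,l in(("scene",[(261,268),(322,308),(380,258)]),("side",[(200,250),(294,250),(295,322),(197,321)])):
    for p in l: print(n,onz(n,*p,.018))
for nm,p,q in(("brush",(286,205),(283,221)),("look1",(250,203),(238,198))): print(nm,onz("scene",*p,.02),onz("side",*q,.02))
```

```text
scene [0.5347 0.1532 0.117 ]
0.0246104257950967 81.74714421578375
0.02377025948140835 82.92842284316391
0.025683437409908843 84.96960449562448
0.025214781678908258 80.51464050689388
side [0.5316 0.1518 0.117 ]
0.025009489302381706 83.71977919975356
0.023258569170961706 79.39234069484404
0.02371428524277917 84.5064970016007
0.023522318647564384 82.60516936918319
(array([0.532 , 0.1502, 0.1136]), [np.float64(0.00034201571683053247), np.float64(0.0003420157168304345)])
head (array([ 0.5402, -0.2098,  0.0958]), [np.float64(0.0024202801981906053), np.float64(0.0024202801981905823)]) [ 0.5437 -0.2017  0.0989] [ 0.5402 -0.2098  0.0989]
foot (array([ 0.5513, -0.2104,  0.0407]), [np.float64(0.00034800543143254206), np.float64(0.00034800543143258245)]) [ 0.5544 -0.2047  0.045 ] [ 0.5507 -0.2064  0.045 ]
fixA (array([ 0.5221, -0.2791,  0.0504]), [np.float64(0.0013340639067257493), np.float64(0.001334063906725651)]) [ 0.5246 -0.2734  0.053 ] [ 0.5221 -0.278   0.053 ]
fixB (array([ 0.582 , -0.1396,  0.0536]), [np.float64(0.0006037752040801467), np.float64(0.00060377520408009)]) [ 0.5818 -0.1393  0.053 ] [ 0.5822 -0.141   0.053 ]
scene [0.6683 0.1385 0.018 ]
scene [0.6282 0.2828 0.018 ]
scene [0.4451 0.2539 0.018 ]
side [0.6726 0.1354 0.018 ]
side [0.4624 0.0864 0.018 ]
side [0.4334 0.2505 0.018 ]
side [0.6245 0.293  0.018 ]
brush [0.5106 0.0135 0.02  ] [0.5018 0.0128 0.02  ]
look1 [ 0.5775 -0.0392  0.02  ] [ 0.6277 -0.0327  0.02  ]
```

The tray driver fits: its top is about 112 mm above the tray floor and its handle edges come closest to 28 mm, while the other two are clearly smaller. It's at about (0.533, 0.152) with yaw around -7° mod 90. Next is a pose to hover above it.

```bash
cat >> h.py <<'E'
np.set_printoptions(precision=4,suppress=True)
def Rdown(yaw_deg,tilt=None):
    y=np.radians(yaw_deg); Y=np.array([np.cos(y),np.sin(y),0]);Z=np.array([0,0,-1.]);X=np.cross(Y,Z)
    M=np.stack([X,Y,Z],1)
    return (R.from_rotvec(tilt).as_matrix() if tilt is not None else np.eye(3))@M
def go(pos,M):
    """shift/rotvec in tool axes from the current measured pose"""
    T=toolT(); d=T[:3,:3].T@(np.array(pos)-T[:3,3]); r=R.from_matrix(T[:3,:3].T@M).as_rotvec()
    print("shift",d,"rot",r,"rows",max(np.linalg.norm(d)/.0625,np.degrees(np.linalg.norm(r))/10.7)); return d,r
def st():
    o=manip.get_obs(); T=toolT(); print("t",round(o["clock"],2),"pos",o["position"],"yawY",np.degrees(np.arctan2(T[1,1],T[0,1])),"z",T[:3,2],"j",o["joint_pos"],"F",o["ft_force"],"M",o["torque"],"g",o["grip_width"])
E
python3 -c "
from h import *
st();go([.533,.152,.26],Rdown(83))"
```

```text
t 0.15 pos [0.1478 0.607  0.2307] yawY 76.31824359401125 z [-0.0002 -0.001  -1.    ] j [-1.3546  0.3327 -0.0647  1.4607  0.0216  1.3499 -0.0885] F [-0.7396 -0.1592  0.5503] M [ 0.0442 -0.0505 -0.0429] g 1.000561086832392
shift [-0.4819 -0.351  -0.0289] rot [-0.001  -0.     -0.1166] rows 9.550663161268032
```

```bash
python3 -m handwheel '[[[-0.05,-0.035,-0.03,0,0,-0.012,0.085],[-0.101,-0.073,-0.03,0,0,-0.02,0.085],[-0.151,-0.11,-0.03,0,0,-0.035,0.085],[-0.2,-0.147,-0.03,0,0,-0.05,0.085],[-0.25,-0.184,-0.03,0,0,-0.06,0.085],[-0.3,-0.22,-0.03,0,0,-0.07,0.085],[-0.35,-0.255,-0.03,0,0,-0.085,0.085],[-0.4,-0.29,-0.03,0,0,-0.1,0.085]]]' 40; python3 -c "
from h import *
st();go([.533,.152,.26],Rdown(83))"
```

```text
clock: 1.15
position: [0.4684, 0.2296, 0.2614]
ee_rot: [0.069, 0.998, 0.0, 0.0]
ft_force: [1.2, 1.3, 0.9]
grip_width: 0.998
t 1.15 pos [0.4684 0.2296 0.2614] yawY 82.08734734431387 z [ 0.0001  0.0004 -1.    ] j [-0.8163  0.0807  0.2912  1.702  -0.0239  1.362   0.9117] F [1.1518 1.2999 0.9219] M [ 0.0536 -0.0316 -0.0274] g 0.997600642721501
shift [-0.0746 -0.068   0.0013] rot [ 0.0004  0.0001 -0.0159] rows 1.6149265603118987
```

```bash
python3 -m handwheel '[[[-0.04,-0.036,0.001,0,0,-0.01,0.085],[-0.075,-0.068,0.001,0,0,-0.016,0.085],[-0.075,-0.068,0.001,0,0,-0.016,0.085],[-0.075,-0.068,0.001,0,0,-0.016,0.085]]]'
python3 - <<'E'
from h import *
st(); cv2.imwrite("pics/wdrv.png",manip.camera("wrist"))
E
```

```text
clock: 1.65
position: [0.532, 0.1541, 0.26]
ee_rot: [0.061, 0.998, 0.0, -0.0]
ft_force: [0.3, 0.0, -0.5]
grip_width: 0.996
t 1.65 pos [0.532  0.1541 0.26  ] yawY 82.98002382162939 z [-0.0007  0.0002 -1.    ] j [-0.6992  0.1583  0.3783  1.6282 -0.0599  1.367   1.1353] F [ 0.2902  0.0294 -0.4686] M [0.0046 0.0003 0.0041] g 0.9955143756809931
```

View pics/wdrv.png

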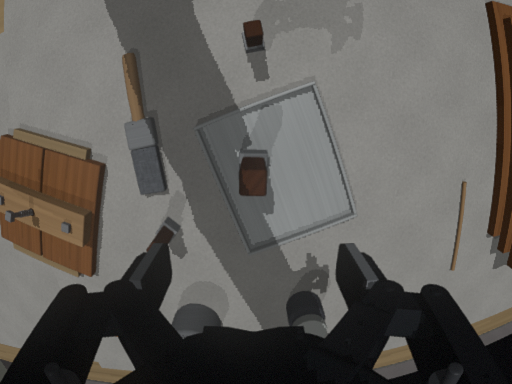

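Run:
```python
from h import *
i=cv2.imread("pics/wdrv.png")
A=cv2.resize(i[140:210,220:290],None,fx=5.5,fy=5.5,interpolation=cv2.INTER_CUBIC)
B=cv2.resize(i[190:260,0:70],None,fx=5.5,fy=5.5,interpolation=cv2.INTER_CUBIC)
cv2.imwrite("pics/wdrvc.png",np.hstack([A,B]))
```

```text
(no output)
```

View pics/wdrvc.png

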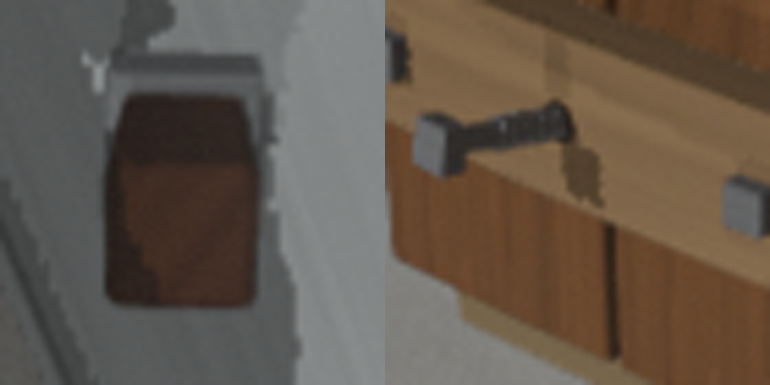

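Run:
```python
from h import *
T=toolT()
P=np.array([onz("wrist",x/5.5+220,y/5.5+140,.117,T) for x,y in [(110,162),(259,162),(257,304),(107,304)]])
print(P.mean(0))
for i in range(4):
    e=P[(i+1)%4]-P[i]; print(np.linalg.norm(e),np.degrees(np.arctan2(e[1],e[0]))%90)
# socket top corners (z .039)
Q=np.array([onz("wrist",x/5.5+220,y/5.5+140,.039,T) for x,y in [(112,70),(262,70)]]);print(Q,np.linalg.norm(Q[1]-Q[0]))
g=P.mean(0); go([g[0],g[1],.085-.0187+.005],Rdown(83))
```

```text
[0.5326 0.1543 0.117 ]
0.02664871062095521 83.06885147425449
0.02658748554608713 83.0000468715199
0.027479003827495827 83.05989772102816
0.0265971514855512 81.21112339639063
[[0.5132 0.1406 0.039 ]
 [0.5173 0.1741 0.039 ]] 0.03371743597314058
shift [-0.001  -0.0004  0.1888] rot [ 0.0004 -0.0007  0.0009] rows 3.020878307161504
```

```bash
python3 -m handwheel '[[[-0.001,0,0.06,0,0,0,0.085],[-0.001,0,0.12,0,0,0,0.085],[-0.001,0,0.17,0,0,0,0.085],[-0.001,0,0.189,0,0,0,0.085],[-0.001,0,0.189,0,0,0,0.02],[-0.001,0,0.189,0,0,0,0.0],[-0.001,0,0.189,0,0,0,0.0],[-0.001,0,0.189,0,0,0,0.0]]]' 80
python3 - <<'E'
from h import *
st()
E
```

```text
clock: 2.7
position: [0.5341, 0.1539, 0.0727]
ee_rot: [0.061, 0.998, 0.001, 0.001]
ft_force: [-1.3, -1.1, 6.7]
grip_width: 0.32
t 2.7 pos [0.5341 0.1539 0.0727] yawY 82.96561107801749 z [ 0.0019  0.0013 -1.    ] j [-0.666   0.3341  0.3565  1.8414 -0.1382  0.988   1.1965] F [-1.2616 -1.0512  6.7005] M [0.0145 0.4142 0.023 ] g 0.31964918402879844
```

```bash
python3 -m handwheel '[[[0,0,-0.06,0,0,0,0],[0,0,-0.12,0,0,0,0],[0,0,-0.18,0,0,0,0],[0,0,-0.18,0,0,0,0]]]'
python3 - <<'E'
from h import *
st(); go([.612,-.216,.25],Rdown(83))
E
```

```text
clock: 3.2
position: [0.5355, 0.154, 0.2566]
ee_rot: [0.061, 0.998, 0.002, 0.004]
ft_force: [1.1, -0.1, -2.4]
grip_width: 0.323
t 3.2 pos [0.5355 0.154  0.2566] yawY 82.95364525402518 z [ 0.008   0.0042 -1.    ] j [-0.7034  0.1604  0.3864  1.6338 -0.0632  1.3506  1.1397] F [ 1.0833 -0.0831 -2.4133] M [ 0.0046 -0.0289 -0.0182] g 0.3228532609263239
shift [-0.1213 -0.3579  0.0056] rot [ 0.0051  0.0074 -0.0008] rows 6.046382766898342
```

```bash
python3 -m handwheel '[[[-0.02,-0.055,0,0,0,0,0],[-0.04,-0.112,0,0,0,0,0],[-0.06,-0.17,0,0,0,0,0],[-0.08,-0.228,0,0,0,0,0],[-0.1,-0.286,0,0,0,0,0],[-0.12,-0.34,0.005,0,0,0,0],[-0.121,-0.358,0.005,0,0,0,0],[-0.121,-0.358,0.005,0,0,0,0]]]'; python3 -m handwheel '[[[0,0,0,0,0,0,0],[0,0,0,0,0,0,0]]]'
python3 - <<'E'
from h import *
st(); T=toolT(); np.save("T1.npy",T); cv2.imwrite("pics/w1.png",manip.camera("wrist"))
cv2.imwrite("pics/s1.png",manip.camera("scene"));cv2.imwrite("pics/d1.png",manip.camera("side"))
E
```

```text
clock: 4.2
position: [0.6087, -0.2178, 0.2451]
ee_rot: [0.063, 0.998, -0.0, -0.001]
ft_force: [0.1, 0.9, -2.2]
grip_width: 0.32
clock: 4.45
position: [0.6101, -0.2145, 0.2464]
ee_rot: [0.06, 0.998, 0.001, 0.0]
ft_force: [0.2, 0.2, -2.6]
grip_width: 0.316
t 4.45 pos [ 0.6101 -0.2145  0.2464] yawY 83.1248912169693 z [ 0.0004  0.0011 -1.    ] j [-0.1729  0.4127  0.6057  1.4045 -0.2352  1.3965  1.8848] F [ 0.1543  0.226  -2.5945] M [-0.0071  0.0218 -0.0244] g 0.31638093459131783
```

View pics/w1.png

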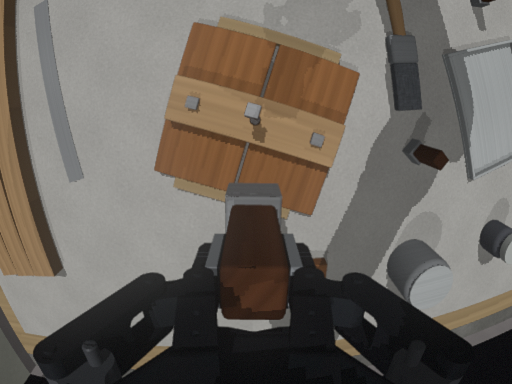

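Good view: screw head at about (254,112), fixed heads at (192,102) and (317,139), and the held driver's socket at (253,200).

Run:
```python
from h import *
i=cv2.imread("pics/w1.png"); crop(i,170,80,340,160,4.6,"pics/w1c.png")
crop(i,225,90,285,140,12,"pics/w1d.png")
```

```text
(no output)
```

View pics/w1c.png

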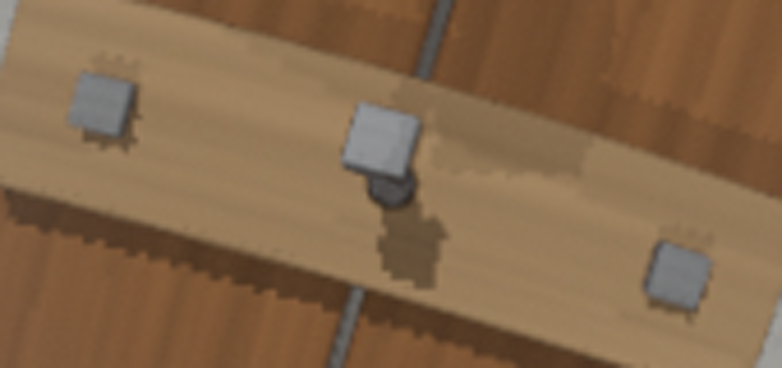

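View pics/w1d.png

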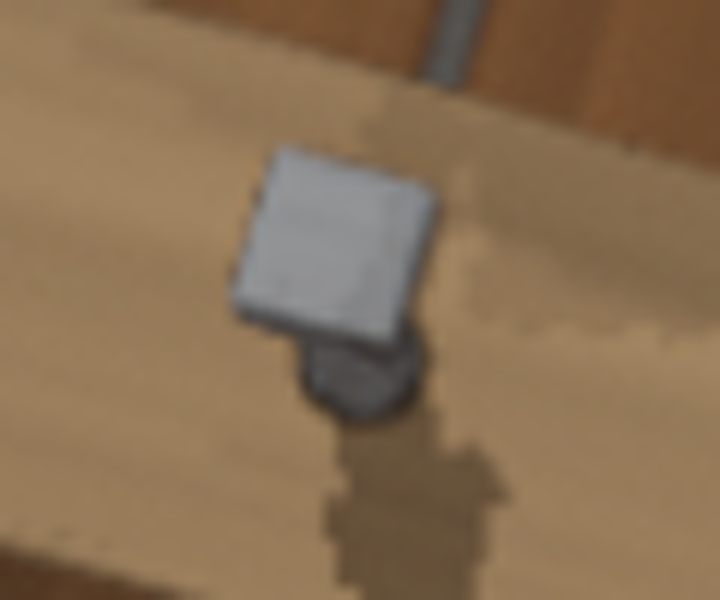

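Run:
```python
from h import *
T=np.load("T1.npy")
C=[(x/12+225,y/12+90) for x,y in [(283,147),(437,190),(392,337),(235,298)]]
for z in(.099,):
    P=np.array([onz("wrist",*c,z,T) for c in C]); print(P.mean(0),z)
    for i in range(4):
        e=P[(i+1)%4]-P[i]; print(np.linalg.norm(e),np.degrees(np.arctan2(e[1],e[0])))
a,b=[onz("wrist",x/4.6+170,y/4.6+80,.053,T) for x,y in [(105,104),(679,273)]]
print("fixed",a,b,np.linalg.norm(a-b),np.degrees(np.arctan2(*(b-a)[1::-1])),"pilot",(a+b)/2)
h=P.mean(0); v=h-np.r_[((a+b)/2)[:2],.045]; print("v",v,np.linalg.norm(v),"lean",np.arctan2(np.hypot(*v[:2]),v[2]),"dir",np.degrees(np.arctan2(v[1],v[0])))
# driver socket bottom? front lip edge
print(onz("wrist",*np.mean(C,0),.099,T))
print("shank foot", onz("wrist",362/12+225,395/12+90,.047,T))
```

```text
[ 0.5405 -0.2066  0.099 ] 0.099
0.012820850433613449 67.3894194549961
0.012503314783780283 -23.52382602429838
0.0130290363905246 -111.03270393990678
0.012866787653653438 155.59666485654392
fixed [ 0.5231 -0.2729  0.053 ] [ 0.5819 -0.1368  0.053 ] 0.14820742223782993 66.6314720869924 pilot [ 0.5525 -0.2048  0.053 ]
v [-0.012  -0.0018  0.054 ] 0.05535484085593272 lean 0.22170277992937865 dir -171.67863709287954
[ 0.5405 -0.2066  0.099 ]
shank foot [ 0.5561 -0.206   0.047 ]
```

```bash
cat >> h.py <<'E'
h0=np.array([.5405,-.2066,.099]); u0=np.array([-.0120,-.0018,.0540]); u0/=np.linalg.norm(u0)
MOFF=np.array([.0015,0,.0677])   # driver mouth in tool frame
def align(u,yaw):
    ax=np.cross([0,0,1.],u); s=np.linalg.norm(ax); rv=ax/s*np.arcsin(s) if s>1e-9 else ax
    return Rdown(yaw,rv)
def mouth():
    T=toolT(); return T[:3,3]+T[:3,:3]@MOFF
def go_mouth(p,M): return go(np.asarray(p)-M@MOFF,M)
E
python3 -c "
from h import *
st();go_mouth(h0+.035*u0,align(u0,67))"
```

```text
t 4.6 pos [ 0.6099 -0.2156  0.2464] yawY 83.04790297673598 z [ 0.0004  0.0005 -1.    ] j [-0.172   0.413   0.6066  1.4042 -0.2351  1.3965  1.8851] F [ 0.0065 -0.8422 -2.6823] M [ 0.0189  0.0031 -0.0268] g 0.31670683067559574
shift [ 0.0902 -0.0059  0.0469] rot [-0.0879 -0.2031  0.2789] rows 1.9065456269147965
```

```bash
python3 -m handwheel '[[[0.045,-0.003,0.01,-0.044,-0.1,0.14,0],[0.09,-0.006,0.03,-0.088,-0.203,0.279,0],[0.09,-0.006,0.047,-0.088,-0.203,0.279,0],[0.09,-0.006,0.047,-0.088,-0.203,0.279,0],[0.09,-0.006,0.047,-0.088,-0.203,0.279,0]]]'
python3 - <<'E'
from h import *
st(); T=toolT(); np.save("T2.npy",T); print(mouth(),h0+.035*u0,-u0); w=manip.camera("wrist")
s=manip.camera("scene");d=manip.camera("side")
cv2.imwrite("pics/w2.png",w);cv2.imwrite("pics/s2.png",s);cv2.imwrite("pics/d2.png",d)
A=cv2.resize(s[85:205,170:270],None,fx=4,fy=4,interpolation=cv2.INTER_CUBIC)
B=cv2.resize(d[75:195,230:330],None,fx=4,fy=4,interpolation=cv2.INTER_CUBIC)
cv2.imwrite("pics/sd2.png",np.hstack([A,B]))
go_mouth(h0+.035*u0,align(u0,67))
E
```

```text
clock: 5.22
position: [0.5216, -0.2116, 0.2006]
ee_rot: [0.198, 0.974, 0.037, 0.104]
ft_force: [-0.2, 0.0, -2.4]
grip_width: 0.317
t 5.22 pos [ 0.5216 -0.2116  0.2006] yawY 67.64464230685779 z [ 0.2175  0.0304 -0.9756] j [-0.2627  0.0732  0.6681  1.8708 -0.1849  1.0293  1.6505] F [-0.1997  0.0326 -2.437 ] M [-0.0545  0.3108 -0.0382] g 0.31716569896229935
[ 0.5349 -0.209   0.1342] [ 0.5329 -0.2077  0.1331] [ 0.2168  0.0325 -0.9757]
shift [0.0018 0.0007 0.0001] rot [-0.002   0.0006 -0.0003] rows 0.030986597052576906
```

View pics/sd2.png

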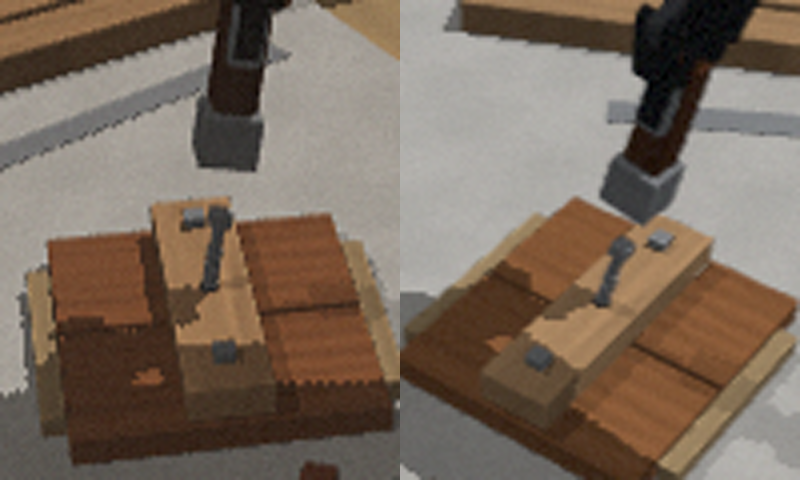

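View pics/w2.png

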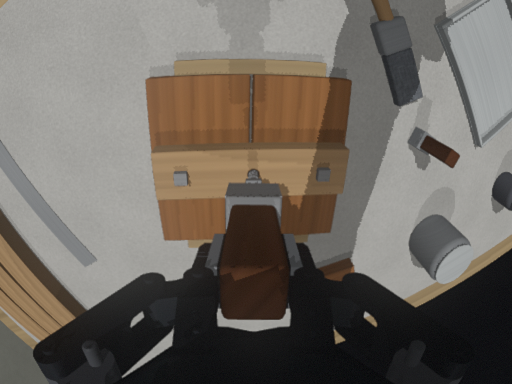

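Run:
```python
from h import *
T=np.load("T2.npy")
fs={"scene":lambda p:((p[0]-170)*4,(p[1]-85)*4),"side":lambda p:((p[0]-230)*4+400,(p[1]-75)*4)}
for n in fs:
    print(n,"head pred",np.array(fs[n](proj(n,h0))))
    for z in(0,-.034):
      for sx,sy in((1,1),(1,-1),(-1,-1),(-1,1)):
        P=T[:3,3]+T[:3,:3]@(MOFF+[sx*.018,sy*.018,z]); print(z,sx,sy,np.array(fs[n](proj(n,P))))
s=cv2.imread("pics/s2.png");d=cv2.imread("pics/d2.png")
A=cv2.resize(s[105:160,205:245],None,fx=10,fy=10,interpolation=cv2.INTER_CUBIC)
B=cv2.resize(d[105:160,270:310],None,fx=10,fy=10,interpolation=cv2.INTER_CUBIC)
cv2.imwrite("pics/sd2b.png",np.hstack([A,B]))
```

```text
scene head pred [222.353  209.7183]
0 1 1 [259.4428 172.078 ]
0 1 -1 [249.9328 147.5865]
0 -1 -1 [193.6994 143.1848]
0 -1 1 [201.8319 167.7662]
-0.034 1 1 [267.8953 120.9863]
-0.034 1 -1 [258.029   97.4291]
-0.034 -1 -1 [201.0187  92.5481]
-0.034 -1 1 [209.4689 116.1761]
side head pred [620.7713 244.915 ]
0 1 1 [640.6957 229.3142]
0 1 -1 [669.246  205.2625]
0 -1 -1 [625.0793 176.901 ]
0 -1 1 [595.7682 200.0602]
-0.034 1 1 [656.0906 189.1166]
-0.034 1 -1 [685.0273 165.384 ]
-0.034 -1 -1 [639.5593 136.6648]
-0.034 -1 1 [609.8141 159.4756]
```

View pics/sd2b.png

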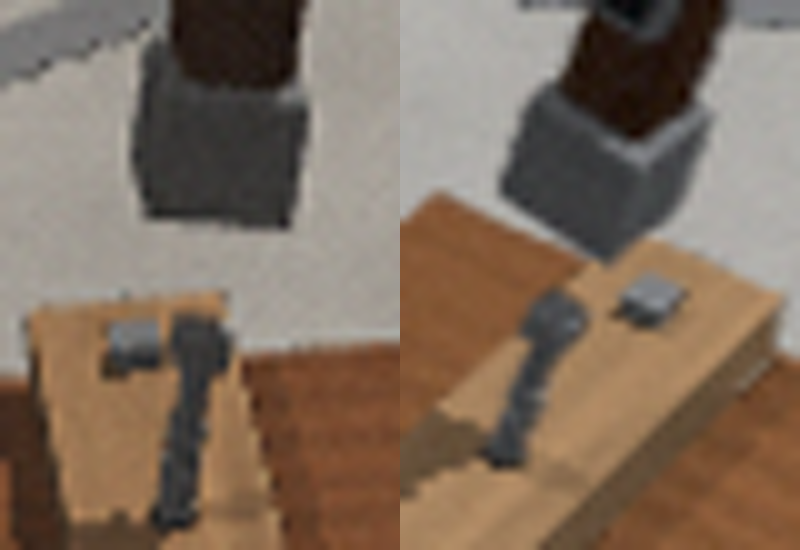

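```bash
python3 -m handwheel '[[[0.002,0.001,0.015,0,0,0,0],[0.002,0.001,0.025,0,0,0,0],[0.002,0.001,0.032,0,0,0,0],[0.002,0.001,0.036,0,0,0,0],[0.002,0.001,0.04,0,0,0,0],[0.002,0.001,0.04,0,0,0,0]]]' 100
python3 - <<'E'
from h import *
st(); print(mouth(),"along",(mouth()-h0)@u0, "lat",toolT()[:3,:3].T@(mouth()-h0)); 
s=manip.camera("scene");d=manip.camera("side")
A=cv2.resize(s[105:160,205:245],None,fx=10,fy=10,interpolation=cv2.INTER_CUBIC)
B=cv2.resize(d[105:160,270:310],None,fx=10,fy=10,interpolation=cv2.INTER_CUBIC)
cv2.imwrite("pics/sd3.png",np.hstack([A,B])); cv2.imwrite("pics/w3.png",manip.camera("wrist")[80:300,130:400])
E
```

```text
clock: 6.12
position: [0.5268, -0.2086, 0.1598]
ee_rot: [0.199, 0.974, 0.038, 0.103]
ft_force: [-0.3, -0.4, -1.6]
grip_width: 0.321
t 6.12 pos [ 0.5268 -0.2086  0.1598] yawY 67.53061787235536 z [ 0.2163  0.0319 -0.9758] j [-0.2514  0.1326  0.664   1.9108 -0.2412  0.9496  1.6919] F [-0.2935 -0.3542 -1.5649] M [-0.0639  0.3636  0.0202] g 0.32090369129177154
[ 0.5401 -0.2058  0.0935] along -0.005297052971818324 lat [ 0.0017 -0.0001  0.0053]
```

View pics/sd3.png

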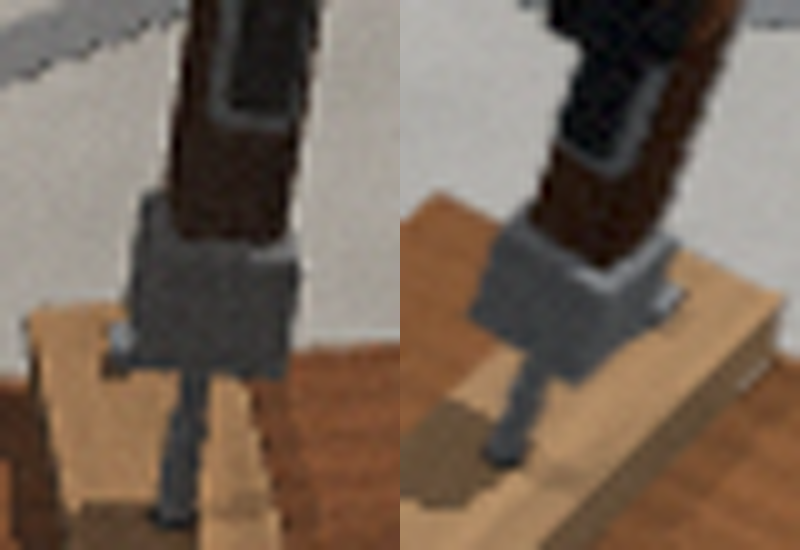

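The head has entered the lip with almost no force. I'll press on to about 18 mm depth.

```bash
python3 -m handwheel '[[[0,0,0.004,0,0,0,0],[0,0,0.008,0,0,0,0],[0,0,0.011,0,0,0,0],[0,0,0.013,0,0,0,0],[0,0,0.013,0,0,0,0]]]'
python3 - <<'E'
from h import *
st(); print(mouth(),"along",(mouth()-h0)@u0, "lat",toolT()[:3,:3].T@(mouth()-h0)); 
s=manip.camera("scene");d=manip.camera("side")
A=cv2.resize(s[105:160,205:245],None,fx=10,fy=10,interpolation=cv2.INTER_CUBIC)
B=cv2.resize(d[105:160,270:310],None,fx=10,fy=10,interpolation=cv2.INTER_CUBIC)
cv2.imwrite("pics/sd4.png",np.hstack([A,B]))
E
```

```text
clock: 6.9
position: [0.5296, -0.2081, 0.1471]
ee_rot: [0.199, 0.974, 0.037, 0.103]
ft_force: [0.2, 0.4, -3.0]
grip_width: 0.315
t 6.9 pos [ 0.5296 -0.2081  0.1471] yawY 67.53107106897109 z [ 0.2161  0.0319 -0.9758] j [-0.2454  0.1559  0.6605  1.919  -0.263   0.9252  1.7085] F [ 0.1933  0.4032 -2.9752] M [-0.0603  0.3999 -0.032 ] g 0.3148717398986011
[ 0.5428 -0.2054  0.0808] along -0.018346502910309113 lat [ 0.0018 -0.0001  0.0183]
```

View pics/sd4.png

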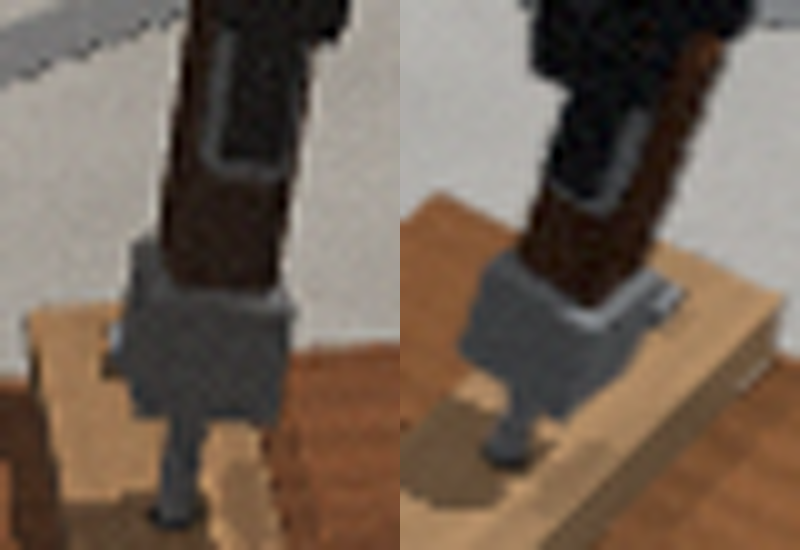

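Run:
```python
from h import *
P=np.array([.5525,-.2048,.045])
for f in(.25,.5,.75,1):
    u=u0*(1-f)+np.array([0,0,1])*f; u/=np.linalg.norm(u)
    go_mouth(P+.0367*u,align(u,67.3))
```

```text
shift [-0.0065  0.0031  0.0008] rot [ 0.028   0.047  -0.0068] rows 0.2952743106314881
shift [-0.0114  0.0061  0.0013] rot [ 0.0569  0.0943 -0.0068] rows 0.5909575840808345
shift [-0.0162  0.0091  0.0022] rot [ 0.0858  0.1416 -0.0068] rows 0.8873899279644477
shift [-0.021   0.0121  0.0034] rot [ 0.1145  0.1886 -0.0068] rows 1.182197079057971
```

```bash
python3 -m handwheel '[[[-0.006,0.003,0.0008,0.028,0.047,0,0],[-0.0114,0.006,0.0013,0.057,0.094,0,0],[-0.0162,0.009,0.0022,0.086,0.141,0,0],[-0.021,0.012,0.0034,0.1145,0.188,0,0],[-0.021,0.012,0.0034,0.1145,0.188,0,0],[-0.021,0.012,0.0034,0.1145,0.188,0,0],[-0.021,0.012,0.0034,0.1145,0.188,0,0]]]'
python3 - <<'E'
from h import *
st(); print(mouth())
go_mouth([.5525,-.2048,.0817],Rdown(67.3))
s=manip.camera("scene");d=manip.camera("side")
cv2.imwrite("pics/s5.png",s);cv2.imwrite("pics/d5.png",d);cv2.imwrite("pics/w5.png",manip.camera("wrist"))
A=cv2.resize(s[105:160,205:245],None,fx=10,fy=10,interpolation=cv2.INTER_CUBIC)
B=cv2.resize(d[105:160,270:310],None,fx=10,fy=10,interpolation=cv2.INTER_CUBIC)
cv2.imwrite("pics/sd5.png",np.hstack([A,B]))
for n,f in(("scene",lambda p:((p[0]-205)*10,(p[1]-105)*10)),("side",lambda p:((p[0]-270)*10+400,(p[1]-105)*10))):
    print(n,f(proj(n,[.5525,-.2048,.045])),f(proj(n,[.5525,-.2048,.08])))
E
```

```text
clock: 7.88
position: [0.5535, -0.2055, 0.1495]
ee_rot: [0.2, 0.98, 0.001, 0.001]
ft_force: [-0.2, -0.9, -2.6]
grip_width: 0.318
t 7.88 pos [ 0.5535 -0.2055  0.1495] yawY 66.88230433137629 z [ 0.0017  0.0011 -1.    ] j [-0.2517  0.3586  0.6552  1.6917 -0.2362  1.17    1.6327] F [-0.2002 -0.8692 -2.6089] M [-0.018   0.0016 -0.0023] g 0.31818303290941596
[ 0.5522 -0.2048  0.0818]
shift [-0.0003  0.0003  0.0001] rot [ 0.0016  0.0011 -0.0073] rows 0.040463766080119125
scene (np.float64(176.11002492705325), np.float64(517.4547215744838)) (np.float64(171.29789655308144), np.float64(404.98452701719486))
side (np.float64(497.7563394682295), np.float64(457.75352638938614)) (np.float64(503.45052438326604), np.float64(363.26827228559466))
```

View pics/sd5.png

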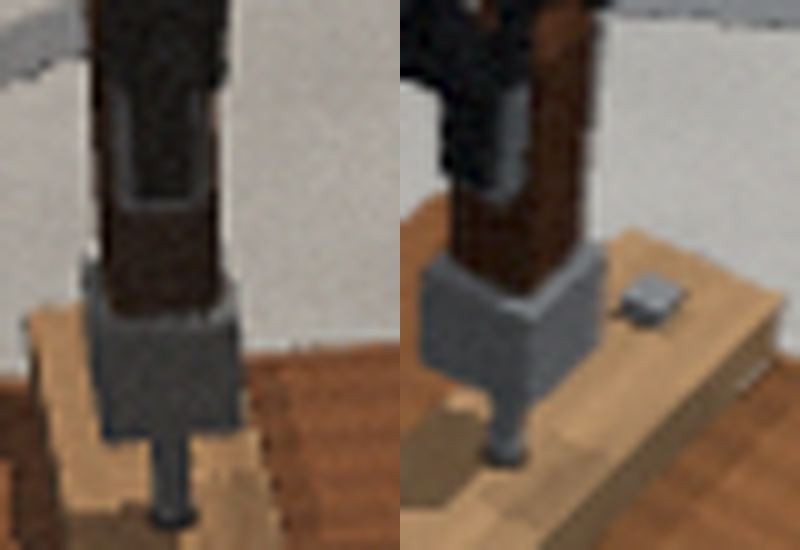

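View pics/w5.png

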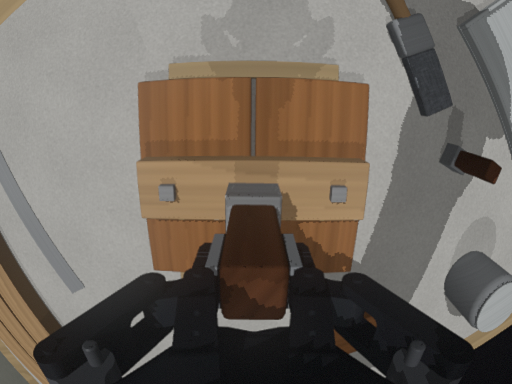

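The screw looks upright in both views, with the socket about 18 mm down on the head. Now the clockwise turn, which is +z of the tool.

```bash
python3 -m handwheel '[[[0,-0.0002,0,0,0,0.15,0],[0.0001,-0.0004,0,0,0,0.3,0],[0.0002,-0.0006,0,0,0,0.45,0],[0.0003,-0.0008,0.0003,0,0,0.6,0],[0.0004,-0.001,0.0005,0,0,0.75,0],[0.0006,-0.0012,0.0006,0,0,0.9,0],[0.0008,-0.0013,0.0007,0,0,1.05,0],[0.001,-0.0014,0.0009,0,0,1.2,0]]]'
python3 - <<'E'
from h import *
st(); print(mouth())
s=manip.camera("scene");d=manip.camera("side")
A=cv2.resize(s[105:160,205:245],None,fx=10,fy=10,interpolation=cv2.INTER_CUBIC)
B=cv2.resize(d[105:160,270:310],None,fx=10,fy=10,interpolation=cv2.INTER_CUBIC)
cv2.imwrite("pics/sd6.png",np.hstack([A,B]))
E
```

```text
clock: 9.02
position: [0.5523, -0.2063, 0.1486]
ee_rot: [0.72, 0.694, 0.001, 0.0]
ft_force: [-0.4, -0.6, -2.2]
grip_width: 0.316
t 9.03 pos [ 0.5523 -0.2063  0.1486] yawY -2.106737135218568 z [ 0.001   0.0008 -1.    ] j [-0.4206  0.4203  0.8886  1.7021 -0.3498  1.1865  0.5221] F [-0.387  -0.5532 -2.2461] M [-0.1298  0.0493  0.1628] g 0.315948144546887
[ 0.5524 -0.2047  0.0809]
```

View pics/sd6.png

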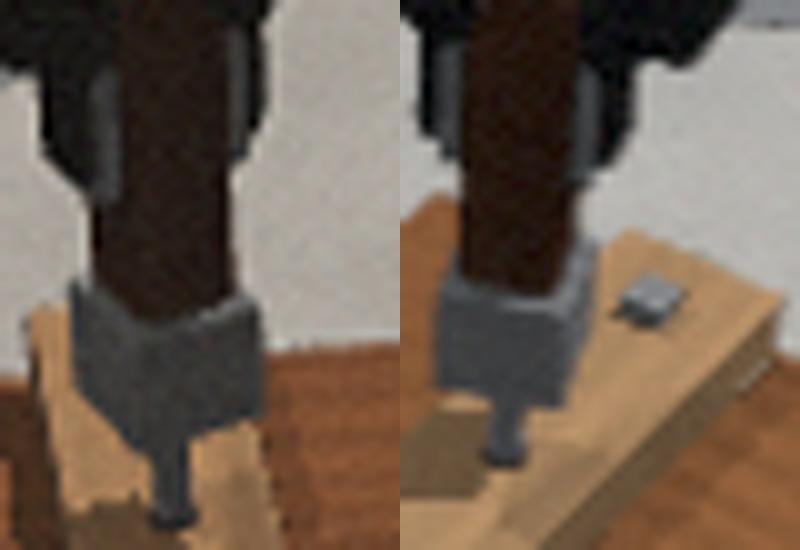

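The 0.16 N m reaction shows the screw is turning, and it is still vertical. I'll keep turning.

```bash
python3 -m handwheel '[[[0,-0.0002,0,0,0,0.15,0],[0.0001,-0.0004,0.0002,0,0,0.3,0],[0.0002,-0.0006,0.0003,0,0,0.45,0],[0.0003,-0.0008,0.0004,0,0,0.6,0],[0.0004,-0.001,0.0006,0,0,0.75,0],[0.0006,-0.0012,0.0007,0,0,0.9,0],[0.0008,-0.0013,0.0008,0,0,1.05,0],[0.001,-0.0014,0.001,0,0,1.2,0]]]'
python3 - <<'E'
from h import *
st(); print(mouth())
s=manip.camera("scene");d=manip.camera("side")
A=cv2.resize(s[105:160,205:245],None,fx=10,fy=10,interpolation=cv2.INTER_CUBIC)
B=cv2.resize(d[105:160,270:310],None,fx=10,fy=10,interpolation=cv2.INTER_CUBIC)
cv2.imwrite("pics/sd7.png",np.hstack([A,B]))
E
```

```text
clock: 10.12
position: [0.5512, -0.2058, 0.1477]
ee_rot: [0.986, 0.168, 0.001, 0.0]
ft_force: [0.1, -2.1, -2.2]
grip_width: 0.317
t 10.12 pos [ 0.5512 -0.2058  0.1477] yawY -70.64941544325865 z [ 0.0016 -0.0002 -1.    ] j [-0.5819  0.5462  1.1516  1.713  -0.5276  1.2327 -0.5348] F [ 0.0925 -2.0545 -2.1655] M [-0.6327 -0.2292  0.2006] g 0.3173051164042667
[ 0.5528 -0.2053  0.08  ]
```

View pics/sd7.png

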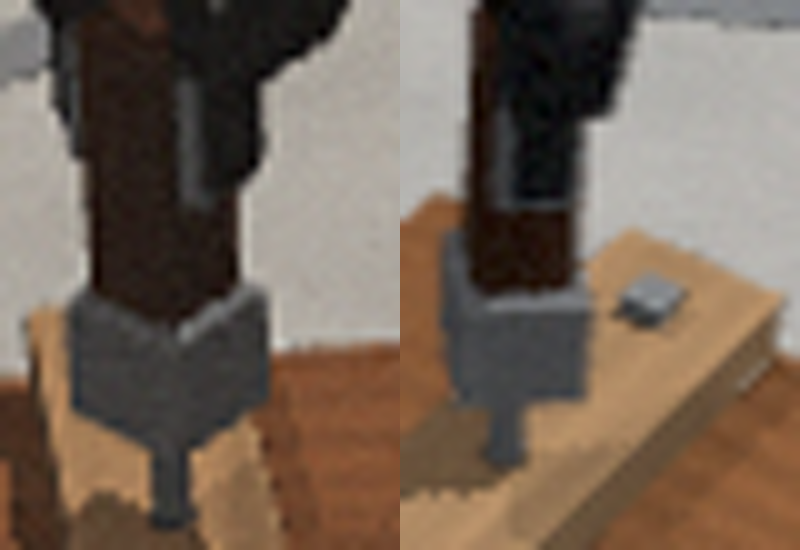

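Joint 3 is at 1.15 and its limit is 1.34. I'll go on in smaller steps and watch it.

```bash
python3 -m handwheel '[[[0,-0.0002,0,0,0,0.15,0],[0.0001,-0.0004,0.0002,0,0,0.3,0],[0.0001,-0.0004,0.0002,0,0,0.3,0]]]'
python3 - <<'E'
from h import *
st(); print(mouth())
E
```

```text
clock: 10.6
position: [0.5511, -0.2053, 0.1473]
ee_rot: [1.0, 0.022, 0.0, 0.0]
ft_force: [1.8, -2.5, -0.7]
grip_width: 0.317
t 10.6 pos [ 0.5511 -0.2053  0.1473] yawY -87.47302127659577 z [ 0.0007 -0.0005 -1.    ] j [-0.6133  0.592   1.2157  1.7145 -0.583   1.2538 -0.7872] F [ 1.7541 -2.4574 -0.6736] M [-0.7331 -0.3777  0.1015] g 0.31749839231338817
[ 0.5526 -0.2053  0.0796]
```

```bash
python3 -m handwheel '[[[0,-0.0002,0.0001,0,0,0.14,0],[0.0001,-0.0004,0.0002,0,0,0.28,0],[0.0001,-0.0004,0.0002,0,0,0.28,0]]]'
python3 - <<'E'
from h import *
st(); print(mouth())
s=manip.camera("scene");d=manip.camera("side")
A=cv2.resize(s[105:160,205:245],None,fx=10,fy=10,interpolation=cv2.INTER_CUBIC)
B=cv2.resize(d[105:160,270:310],None,fx=10,fy=10,interpolation=cv2.INTER_CUBIC)
cv2.imwrite("pics/sd8.png",np.hstack([A,B]))
E
```

```text
clock: 10.98
position: [0.551, -0.2049, 0.1471]
ee_rot: [0.993, -0.117, 0.0, 0.0]
ft_force: [1.6, -2.7, -1.4]
grip_width: 0.315
t 10.97 pos [ 0.551  -0.2049  0.1471] yawY -103.47849482857976 z [ 0.0005 -0.0002 -1.    ] j [-0.6328  0.6289  1.2617  1.7157 -0.6266  1.2721 -1.0346] F [ 1.558  -2.7463 -1.3867] M [-0.8906 -0.282   0.078 ] g 0.3147069958919411
[ 0.5525 -0.2052  0.0794]
```

View pics/sd8.png

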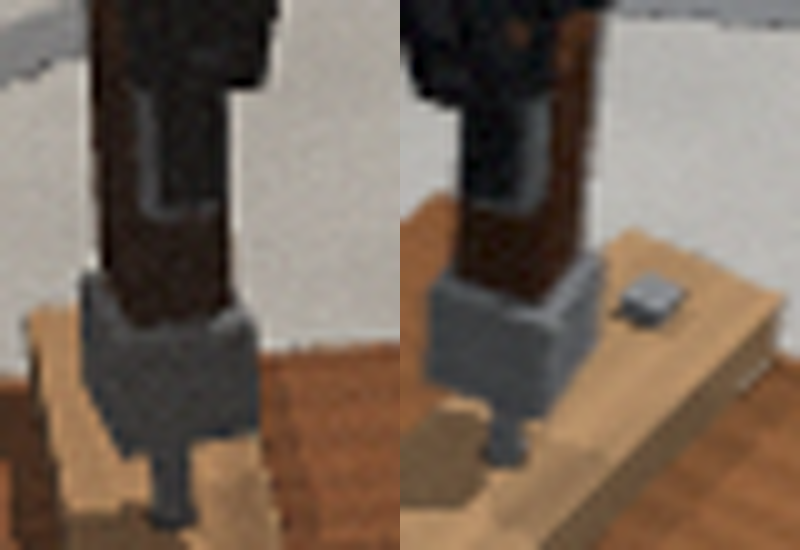

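```bash
python3 -m handwheel '[[[0,-0.0001,0.0001,0,0,0.1,0],[0,-0.0001,0.0001,0,0,0.1,0],[0,0,0,0,0,-0.05,0],[0,0,0,0,0,-0.05,0],[0,0,-0.01,0,0,-0.05,0],[0,0,-0.025,0,0,-0.05,0],[0,0,-0.05,0,0,-0.05,0],[0,0,-0.1,0,0,-0.05,0]]]'
python3 - <<'E'
from h import *
st(); print(mouth())
s=manip.camera("scene");d=manip.camera("side")
A=cv2.resize(s[105:160,205:245],None,fx=10,fy=10,interpolation=cv2.INTER_CUBIC)
B=cv2.resize(d[105:160,270:310],None,fx=10,fy=10,interpolation=cv2.INTER_CUBIC)
cv2.imwrite("pics/sd9.png",np.hstack([A,B]))
E
```

```text
clock: 12.08
position: [0.5503, -0.2034, 0.2475]
ee_rot: [0.995, -0.096, -0.001, -0.001]
ft_force: [1.2, -0.1, -2.4]
grip_width: 0.317
t 12.07 pos [ 0.5503 -0.2034  0.2475] yawY -100.97409496831781 z [-0.0025  0.0015 -1.    ] j [-0.6595  0.4978  1.2874  1.5872 -0.4816  1.4252 -1.094 ] F [ 1.2054 -0.0565 -2.3568] M [ 0.0557 -0.0832 -0.0293] g 0.3165990462616123
[ 0.5516 -0.2036  0.1798]
```

View pics/sd9.png

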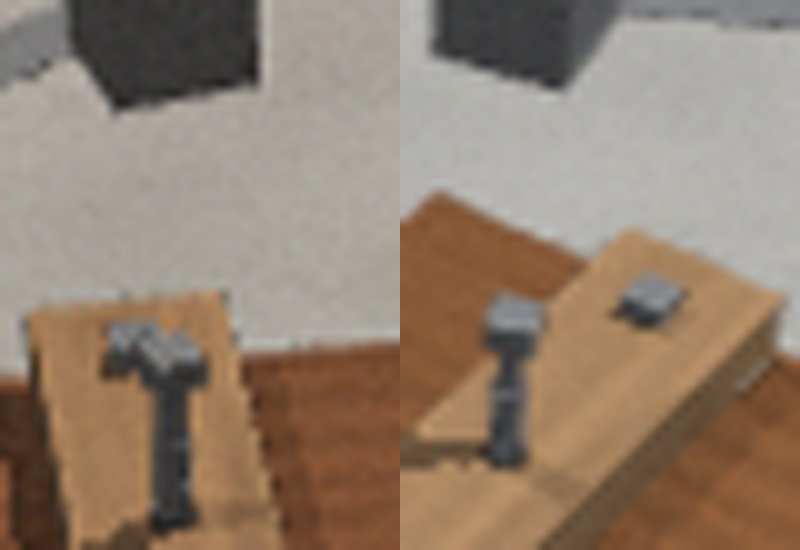

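```bash
python3 -m handwheel '[[[0,0,0,0,0,-0.15,0],[0,0,0,0,0,-0.33,0],[0,0,0,0,0,-0.51,0],[0,0,0,0,0,-0.69,0],[0,0,0,0,0,-0.87,0],[0,0,0,0,0,-1.05,0],[0,0,0,0,0,-1.23,0],[0,0,0,0,0,-1.4,0]]]';python3 -m handwheel '[[[0,0,0,0,0,-0.18,0],[0,0,0,0,0,-0.36,0],[0,0,0,0,0,-0.54,0],[0,0,0,0,0,-0.72,0],[0,0,0,0,0,-0.9,0],[0,0,0,0,0,-1.08,0],[0,0,0,0,0,-1.26,0],[0,0,0,0,0,-1.4,0]]]'
python3 - <<'E'
from h import *
st(); go([.612,-.216,.25],Rdown(83))
E
```

```text
clock: 13.18
position: [0.5507, -0.2042, 0.2472]
ee_rot: [0.821, 0.57, 0.0, -0.0]
ft_force: [-0.4, -0.2, -2.2]
grip_width: 0.314
clock: 14.18
position: [0.5506, -0.2044, 0.2471]
ee_rot: [0.261, 0.965, 0.0, -0.0]
ft_force: [-0.1, -0.2, -3.0]
grip_width: 0.313
t 14.18 pos [ 0.5506 -0.2044  0.2471] yawY 59.719708848766885 z [-0.0002  0.001  -1.    ] j [-0.3108  0.2796  0.7215  1.5749 -0.1884  1.3587  1.4736] F [-0.058  -0.1607 -3.0129] M [-0.0847  0.0396  0.0128] g 0.31340850558343436
shift [-0.0589  0.0209 -0.0029] rot [ 0.0009 -0.0006 -0.4063] rows 2.175733696009715
```

```bash
python3 -m handwheel '[[[-0.02,0.007,-0.001,0,0,-0.14,0],[-0.04,0.014,-0.002,0,0,-0.28,0],[-0.059,0.021,-0.003,0,0,-0.406,0],[-0.059,0.021,-0.003,0,0,-0.406,0],[-0.059,0.021,-0.003,0,0,-0.406,0]]]'
python3 - <<'E'
from h import *
st(); T=toolT(); np.save("T10.npy",T); w=manip.camera("wrist"); cv2.imwrite("pics/w10.png",w); crop(w,170,80,340,160,4.6,"pics/w10c.png");crop(w,225,90,285,140,12,"pics/w10d.png")
E
```

```text
clock: 14.8
position: [0.6118, -0.2165, 0.2499]
ee_rot: [0.065, 0.998, 0.0, -0.0]
ft_force: [-1.0, 0.1, -2.3]
grip_width: 0.317
t 14.8 pos [ 0.6118 -0.2165  0.2499] yawY 82.5833035776068 z [-0.0006  0.0006 -1.    ] j [-0.1917  0.4239  0.6411  1.3928 -0.2523  1.4078  1.889 ] F [-1.0382  0.1264 -2.3165] M [-0.0239 -0.0334 -0.007 ] g 0.31736169226012695
```

View pics/w10c.png

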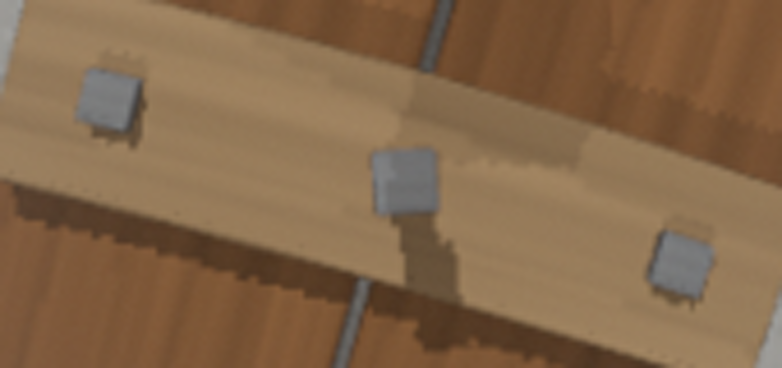

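View pics/w10d.png

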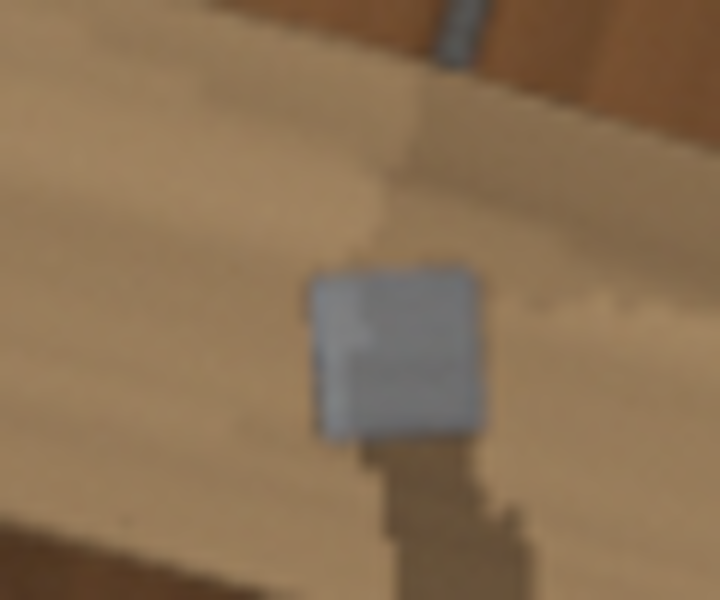

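View pics/w10.png

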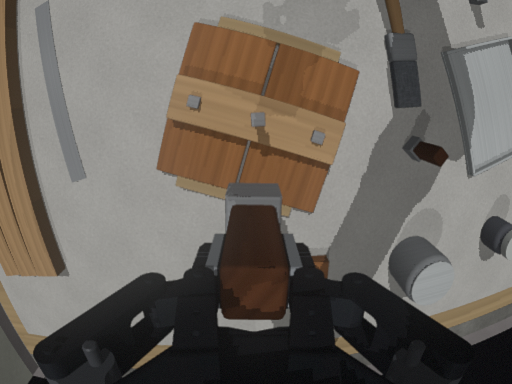

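Run:
```python
from h import *
T=np.load("T10.npy")
P=np.array([onz("wrist",x/12+225,y/12+90,.0975,T) for x,y in [(312,275),(475,268),(483,430),(325,440)]]); print(P.mean(0))
for i in range(4):
    e=P[(i+1)%4]-P[i]; print(np.linalg.norm(e),np.degrees(np.arctan2(e[1],e[0])))
a,b=[onz("wrist",x/4.6+170,y/4.6+80,.053,T) for x,y in [(111,99),(682,264)]]
print(a,b,(a+b)/2,P.mean(0)-(a+b)/2)
```

```text
[ 0.5519 -0.2042  0.0975]
0.013341586635294875 85.25780260813893
0.013454717182304015 -4.304954674910654
0.013024190913504902 -93.57587959903469
0.013725941022065912 177.022839304211
[ 0.5229 -0.2732  0.053 ] [ 0.5824 -0.137   0.053 ] [ 0.5527 -0.2051  0.053 ] [-0.0008  0.0009  0.0445]
```

Measured head yaw is 86° mod 90, up from 67°, so the screw has turned about 161° (2.81 rad), with about 0.02 rad of lean. Now I'll take the driver back to its old spot in the tray.

Run:
```python
from h import *
go([.5341,.154,.2],Rdown(83))
```

```text
shift [0.1247 0.3573 0.0503] rot [ 0.0007 -0.0002 -0.0069] rows 6.1085941454700725
```

```bash
python3 -m handwheel '[[[0.015,0.045,0,0,0,0,0],[0.035,0.1,0,0,0,0,0],[0.055,0.157,0,0,0,0,0],[0.075,0.214,0,0,0,0,0],[0.095,0.27,0,0,0,0,0],[0.115,0.325,0.01,0,0,-0.007,0],[0.125,0.357,0.03,0,0,-0.007,0],[0.125,0.357,0.05,0,0,-0.007,0]]]';python3 -m handwheel '[[[0,0,0.03,0,0,0,0],[0,0,0.06,0,0,0,0],[0,0,0.08,0,0,0,0],[0,0,0.09,0,0,0,0],[0,0,0.09,0,0,0,0],[0,0,0.09,0,0,0,0]]]'
python3 - <<'E'
from h import *
st(); print(mouth()); d=manip.camera("side"); s=manip.camera("scene")
A=cv2.resize(s[165:275,250:390],None,fx=2.8,fy=2.8,interpolation=cv2.INTER_CUBIC)
B=cv2.resize(d[225:335,185:325],None,fx=2.8,fy=2.8,interpolation=cv2.INTER_CUBIC)
cv2.imwrite("pics/sd11.png",np.hstack([A,B]))
E
```

```text
clock: 15.85
position: [0.5322, 0.1573, 0.1998]
ee_rot: [0.058, 0.998, 0.001, -0.0]
ft_force: [1.1, -0.5, -3.0]
grip_width: 0.319
clock: 16.6
position: [0.5342, 0.1538, 0.1112]
ee_rot: [0.06, 0.998, 0.001, 0.001]
ft_force: [0.3, -0.1, -2.6]
grip_width: 0.313
t 16.6 pos [0.5342 0.1538 0.1112] yawY 83.11679303638623 z [ 0.0017  0.0013 -1.    ] j [-0.74    0.2921  0.4413  1.8129 -0.1418  1.0655  1.2041] F [ 0.2702 -0.101  -2.5738] M [ 0.0227 -0.0244  0.005 ] g 0.31262972316146564
[0.5328 0.1541 0.0435]
```

View pics/sd11.png

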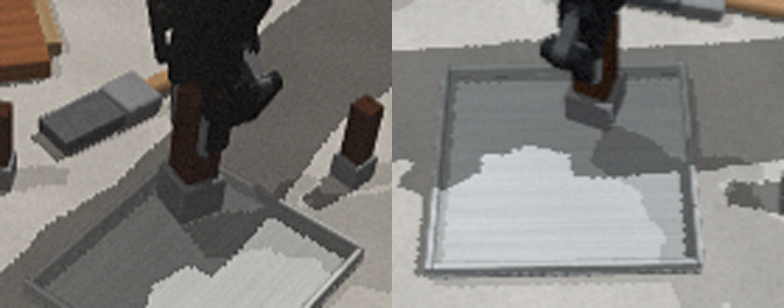

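```bash
python3 -m handwheel '[[[0,0,0.02,0,0,0,0],[0,0,0.03,0,0,0,0],[0,0,0.035,0,0,0,0],[0,0,0.037,0,0,0,0],[0,0,0.037,0,0,0,0],[0,0,0.037,0,0,0,0]]]'; python3 -c "
from h import *
st();print(mouth())"
```

```text
clock: 17.45
position: [0.534, 0.1538, 0.0736]
ee_rot: [0.06, 0.998, 0.0, 0.0]
ft_force: [0.1, 0.4, -2.3]
grip_width: 0.315
t 17.45 pos [0.534  0.1538 0.0736] yawY 83.13013083036697 z [ 0.001   0.0009 -1.    ] j [-0.7278  0.3405  0.4304  1.8435 -0.1679  0.9919  1.2239] F [ 0.1421  0.3531 -2.3162] M [-0.0237  0.0119  0.0123] g 0.31514265345788767
[0.5325 0.1541 0.0059]
```

```bash
python3 -m handwheel '[[[0,0,0.001,0,0,0,0],[0,0,0.001,0,0,0,0],[0,0,0.0015,0,0,0,0],[0,0,0.0015,0,0,0,0]]]'; python3 -c "
from h import *
st();print(mouth())"
```

```text
clock: 17.95
position: [0.5341, 0.1538, 0.0728]
ee_rot: [0.06, 0.998, 0.001, 0.001]
ft_force: [-3.2, -2.6, 10.1]
grip_width: 0.314
t 17.95 pos [0.5341 0.1538 0.0728] yawY 83.12095224434276 z [ 0.0011  0.0013 -1.    ] j [-0.7272  0.3417  0.4302  1.844  -0.169   0.9901  1.2247] F [-3.1668 -2.6035 10.1232] M [-0.2627  0.9375  0.0207] g 0.31374118852980354
[0.5327 0.1541 0.0051]
```

Seated on the floor, with Fz up from -2.3 to +10. I'll open and retreat straight up.

```bash
python3 -m handwheel '[[[0,0,-0.0005,0,0,0,0.04],[0,0,-0.0005,0,0,0,0.085],[0,0,-0.0005,0,0,0,0.085],[0,0,-0.0005,0,0,0,0.085],[0,0,-0.0005,0,0,0,0.085]]]' ; python3 -m handwheel '[[[0,0,-0.02,0,0,0,0.085],[0,0,-0.06,0,0,0,0.085],[0,0,-0.12,0,0,0,0.085],[0,0,-0.18,0,0,0,0.085],[0,0,-0.2,0,0,0,0.085],[0,0,-0.2,0,0,0,0.085]]]';python3 - <<'E'
from h import *
st(); d=manip.camera("side"); s=manip.camera("scene");w=manip.camera("wrist")
cv2.imwrite("pics/w12.png",w);cv2.imwrite("pics/s12.png",s)
A=cv2.resize(s[165:275,250:390],None,fx=2.8,fy=2.8,interpolation=cv2.INTER_CUBIC)
B=cv2.resize(d[225:335,185:325],None,fx=2.8,fy=2.8,interpolation=cv2.INTER_CUBIC)
cv2.imwrite("pics/sd12.png",np.hstack([A,B]))
E
```

```text
clock: 18.58
position: [0.5337, 0.1537, 0.0721]
ee_rot: [0.06, 0.998, 0.0, 0.0]
ft_force: [1.6, 0.3, 0.3]
grip_width: 0.995
clock: 19.32
position: [0.5343, 0.1538, 0.2736]
ee_rot: [0.06, 0.998, 0.001, 0.001]
ft_force: [1.7, -0.2, -0.2]
grip_width: 0.996
t 19.32 pos [0.5343 0.1538 0.2736] yawY 83.12854929666776 z [ 0.003   0.0021 -1.    ] j [-0.7739  0.1562  0.4663  1.6084 -0.0722  1.3904  1.1511] F [ 1.6557 -0.1717 -0.196 ] M [-0.0557 -0.0036 -0.0257] g 0.9957604614337582
```

View pics/sd12.png

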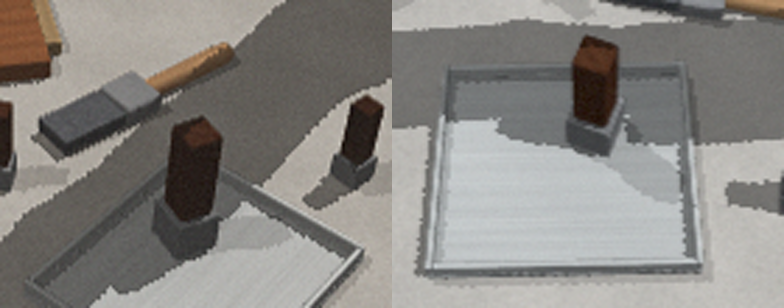

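View pics/w12.png

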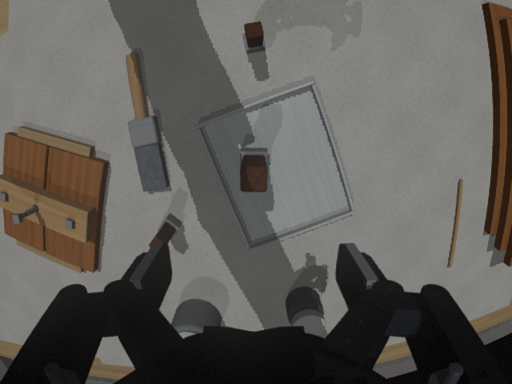

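View pics/s12.png

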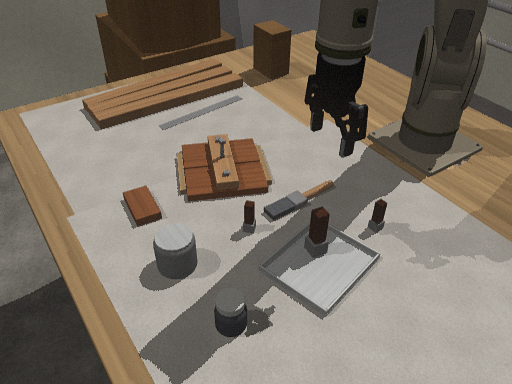

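The driver stands upright inside the tray, the screw is upright, the bystanders are at the same pixels as at the start, and the gripper is clear.

```bash
python3 -c "
from h import *
print(manip.hand_in())"
```

```text
the job is handed in; nothing more can be done
None
```

I finished the task and handed it in at about 19.5 s on the robot's clock, out of the 59 s allowed; the hand-in gave no verdict.

**What I did:** I took the 112 mm driver from the tray and slid it about 18 mm down over the head, along the screw's lean of about 0.22 rad. I tilted the screw upright about the pilot hole, then turned it clockwise with the driver. The driver now stands where it was in the tray, and the gripper is open and lifted well clear.

**Last checks:**
- **Turn:** the head's angle changed from 67° to 86° (mod 90). With roughly 3.05 rad of commanded driver turn, that means the screw turned about 161° (2.81 rad), against the 2.6 rad needed. The joint value itself can't be read directly.
- **Lean:** the wrist view shows about 0.02 rad.
- **Driver:** it looks upright on the tray floor, and the wrist force is back near zero.
- **Bystanders:** the tin, jar, brush and offcut look unmoved, judged by eye from the scene pictures.

**What disagreed:** the fixed cameras put the screw about 4 mm away in y from where the wrist camera did. I used the wrist camera, and the socket went on with almost no force. Joint 3 came to about 1.29 of its 1.34 limit during the turn, so I stopped near 3.05 rad of driver turn, short of the 3.2 I had planned.

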